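Wind the mouse nest under the test roller

TASK

On the test bench, find the slide that carries the white nest with the dark computer mouse, take hold of the upright grip of its hand crank and wind it clockwise, for between one and two turns, until the nest sits under the test roller with its orange stripes in line with the orange stripes on the rail. Then let go and move clear, and leave the crank of the other slide (the one with the bare metal plate) alone.

Things in the scene. Friction and masses are not known exactly. Their poses are not given: they have to be found in the camera images.
- crank_grip: Black upright grip of the crank to wind: a cylinder 24 mm across, 50 mm tall, spinning freely about its own upright axis. Origin: centre of its underside, 84 mm above the table, 2 mm over the flat crank arm; z up, x and y mean nothing. It circles the hub at 55 mm radius; within 100 mm of the hub nothing else stands higher than the hub's top. Sturdy: grip it firmly.
- crank_hub (a point): Centre of the hub's top, on the crank's upright turning axis, 84 mm above the table, over a black housing 90 x 90 mm. x points along the aluminium rail (140 mm wide, 30 high) towards the roller, which hangs 260 mm away on a white arm 155 mm tall. The crank resists with a steady 3 N or so at the grip, has no backlash and stays where left.
- crank (a joint): Crank angle (rad), growing clockwise seen from above, all turns counted. 0: the orange stripes on the white nest (open box 120 x 90 mm, rim 80 mm up, dark mouse in it) line up with those on the rail, under the roller; negative: the nest is short, on the crank's side. Each clockwise turn moves it 60 mm towards the roller. Starts 65 to 100 mm short; end stop 20 mm past the stripes.
- other_grip: Black grip of the other slide's crank, same size and kind (origin in the centre of its underside, 84 mm up). That slide carries a bare metal plate and has no roller. Not to be turned.

How it is judged:
By the outcome, as a careful person would: the job done as asked, in the order asked, and still so for the second after the job is handed in, with the robot touching nothing.
It also fails if it takes over 58 s, if anything falls off the work surface, if the arm or the gripper's body presses on something with over 40 N, if the wrist force passes 120 N, or if a joint passes its speed limit or range.

ROBOT

A 7-joint arm with a two-finger parallel gripper is mounted at the origin on the work surface. World frame = base frame: x ahead of the robot, y to its left, z up, the work surface at z = 0. Lengths are in m, angles in rad, forces in N, time in s.
With the tool pointing down it reaches from about 0.425 to 1.025 m from the base axis. Payload 9.4 kg.
Tool frame: the origin (TCP) lies midway between the tips of the shut fingers; the grasp point (between the pads) lies 19 mm behind it; z points along the fingers, y is the direction in which the jaws open and shut (so a half turn about z gives the same grasp; the last joint's range is limited). The gripper opens to 93 mm and grips with 3 to 60 N. Pads are 15 mm wide; open, the fingers measure 128 mm over their backs; the gripper's body (75 mm by 188 mm) begins 65 mm behind the grasp point.
Start: joints at [-1.367, 0.599, -0.003, 1.599, 0.002, 0.943, -0.08], TCP at [0.201, 0.697, 0.219] pointing down, gripper open.
Joint ranges: [-2.57, 2.57], [-0.35, 1.97], [-1.29, 1.29], [0.11, 2.56], [-1.05, 4.19], [0.11, 1.86], [-2.63, 2.63]. Speed limits (rad/s): [2.22, 2.22, 3.01, 3.01, 3.14, 3.14, 3.14].

INTERFACE

Orientations are given as a rotation vector (axis times angle).
In Python, from bench import env gives the robot as it stands. The module is installed in compiled form; this text tells all that it offers.
- The arm moves only by the tool arm_command, never from a script. Its argument "increments" is text: rows parted by semicolons, each of 7 numbers parted by spaces: the shift along the tool's x, y, z in cm, then the turn, a rotation vector about the tool's x, y, z in degrees, then the closure in counts, from 0 (fully open) to 255 (shut). In form: x y z wx wy wz claw; .... A call has 1 to 8 rows; each row is the pose to reach, as a shift and turn from the pose commanded when the call began, along the tool's axes at that moment; what a row does not reach only later rows make up. A row lasts 1/10 s, in which the tool goes at most 50 mm and 8.59 degrees, less where a joint would pass 70% of its speed; a pose out of reach is approached as far as the arm can. A call with a gripper value outside its range is refused whole. The fingers move at their own pace and stop on an object; the grip force is fixed at half the most. Time passes only in rows, so rows that repeat a pose let the fingers close. It gives the time, the measured TCP pose, the force and the opening at its end, in the units of the state.
- env.sense(): the state, without advancing time (a new reading comes with each control period).
- env.capture(name): name is "side" or "top"; returns a dict with "img" (480x640x3 uint8, red, green, blue), "fov_y" (degrees; the focal length in pixels is half the picture's height over the tangent of half this angle, whatever the lens; pixels are square), "cx", "cy" (the principal point, pixels), "k1" (the pictures are not rectified: a ray, as slopes to the right and down, at radius r is drawn at 1 + k1 r^2 times it, then the intrinsics apply), "world_from_camera" (4x4, takes a point from camera to world coordinates). Camera axes: x right, y up, looking along -z (the intrinsics and any distortion apply to the point x, -y, -z); pixel columns grow to the right and rows downward; lengths in m; the calibration is good to about 2 mm. A picture is of the moment at which its call begins. There is no depth.
- env.job_done(): hands the job in, once; it reports no verdict.
The state is a dict: "t": time; "joint_positions": joint angles; "qd": joint speeds; "joint_torque": joint torques, N m; "tool_pos": TCP position; "eef_rot": TCP orientation; "wrist_force": force on the tool from outside, world axes, zero at the start; "torque": the same for the moment, N m; "grip_width": finger opening in m.
Only numpy, scipy, OpenCV 4.12 (cv2) and the standard library are available. Lean on these libraries where they do the work, as an engineer would, in place of code of your own. Each camera call takes 0.05 s, during which the arm holds its last target. There are 200 camera calls.

## Working session

There is one attempt and no reset: what is moved stays moved. The work goes in short steps, Python scripts to look and compute and a tool call to move; the robot and the scene stay as the last step left them, time stands still between calls to the robot, and variables do not carry over. Pictures are saved under pics/ and viewed, about 8 in all and at most 12, crops included, and the job is handed in when it is done.

Besides the shell and the picture viewer there is one more tool, called after "Request:" as name(argument=value, ...) on one line, values as JSON. arm_command: Moves the arm, as the interface text tells. Its arguments: {"type":"object","properties":{"increments":{"type":"string"}},"required":["increments"]}

```bash
mkdir -p pics
cat > h.py <<'E'
import numpy as np, cv2
from bench import env
def cap(n,f):
    d=env.capture(n); cv2.imwrite('pics/'+f,d['img'][:,:,::-1]); return d
def ray(d,u,v):
    f=240/np.tan(np.radians(d['fov_y'])/2)
    p=np.array([(u-d['cx'])/f,(v-d['cy'])/f]); q=p.copy()
    for _ in range(30): q=p/(1+d['k1']*(q@q))
    T=np.array(d['world_from_camera']); return T[:3,3],T[:3,:3]@np.array([q[0],-q[1],-1])
def at(d,u,v,z):
    o,r=ray(d,u,v); return o+r*(z-o[2])/r[2]
def proj(d,P):
    f=240/np.tan(np.radians(d['fov_y'])/2)
    T=np.array(d['world_from_camera']); c=T[:3,:3].T@(np.array(P)-T[:3,3])
    q=np.array([c[0],-c[1]])/-c[2]; q=q*(1+d['k1']*(q@q)); return q*f+[d['cx'],d['cy']]
E
python3 - <<'E'
from h import *
for n in('top','side'):
    d=cap(n,n+'0.png'); print(n,d['fov_y'],d['cx'],d['cy'],d['k1'],np.round(d['world_from_camera'],3).tolist())
print(env.sense())
E
```

```text
top 47.58584103335624 320.65163130896417 238.23084194919127 -0.09692165146392744 [[-0.003, 0.993, -0.122, 0.464], [-1.0, 0.001, 0.028, 0.015], [0.028, 0.122, 0.992, 0.903], [0.0, 0.0, 0.0, 1.0]]
side 50.01878502847273 317.8692373651723 239.85277285185185 -0.07927065941802576 [[-0.729, 0.435, -0.528, 0.15], [-0.684, -0.446, 0.577, 0.433], [0.015, 0.782, 0.623, 0.592], [0.0, 0.0, 0.0, 1.0]]
{'t': 0.1, 'joint_positions': array([-1.36670388,  0.60004685, -0.00252559,  1.60002678,  0.00178004,
        0.94292219, -0.079811  ]), 'qd': array([ 0.00092007, -0.00159038, -0.00066581, -0.00307538, -0.0002665 ,
        0.00051267,  0.00116828]), 'joint_torque': array([ 5.24161966e-03, -7.66558528e+01,  1.50239144e+00, -2.52938247e+01,
       -5.22559311e-02,  1.36798894e-02,  3.96414225e-05]), 'tool_pos': array([0.20080894, 0.69618523, 0.21785359]), 'eef_rot': array([-4.39577270e-01, -3.11061402e+00,  2.19773237e-03]), 'wrist_force': array([0.73173305, 0.29017216, 0.25222063]), 'torque': array([ 0.05261004,  0.02255572, -0.01903138]), 'grip_width': 0.093052087235799}
```

View pics/top0.png

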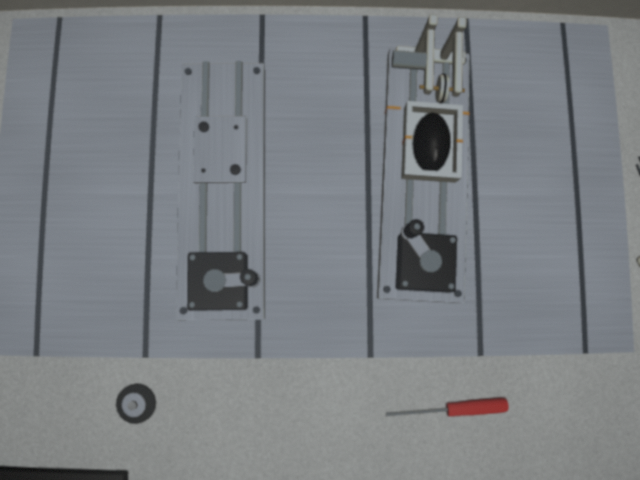

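View pics/side0.png

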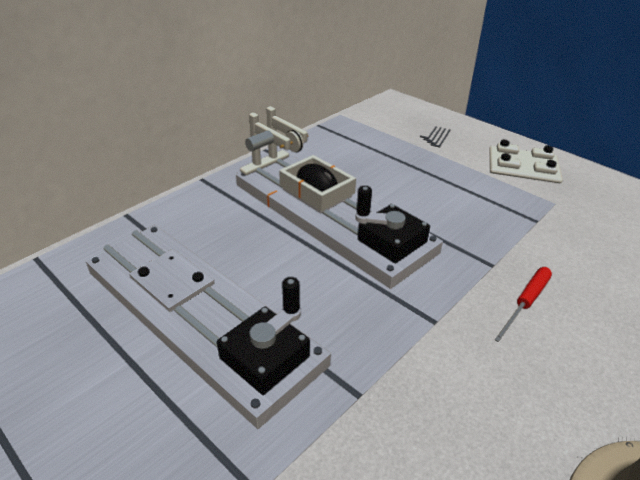

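The top picture shows the mouse slide on the right: hub near (431,261), grip near (414,228), nest stripes near (408,137) and (460,140), rail stripes near (393,107) and (466,113). The bare-plate slide is on the left in both views. I'll enlarge the mouse slide in both.

Run:
```python
from h import *
a=cv2.imread('pics/top0.png')[85:305,375:485]; b=cv2.imread('pics/side0.png')[130:290,225:445]
a=cv2.resize(a,None,fx=2.7,fy=2.7,interpolation=3); b=cv2.resize(b,None,fx=2.2,fy=2.2,interpolation=3)
c=np.zeros((600,800,3),np.uint8); c[:a.shape[0],:a.shape[1]]=a; c[:b.shape[0],305:305+b.shape[1]]=b
cv2.imwrite('pics/c0.png',c)
```

```text
(no output)
```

View pics/c0.png

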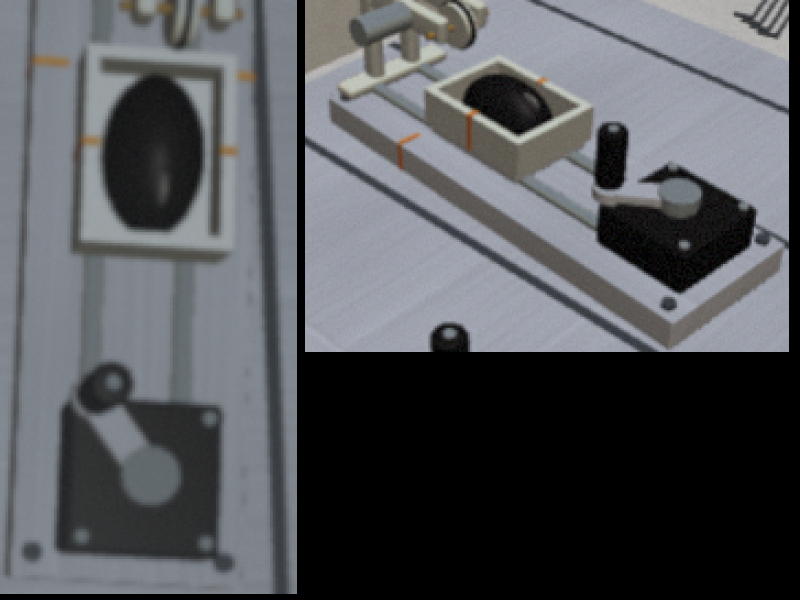

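Run:
```python
from h import *
t=env.capture('top');s=env.capture('side')
pr=lambda n,p:print(n,np.round(p,4))
T=lambda x,y,z:at(t,375+x/2.7,85+y/2.7,z)
S=lambda x,y,z:at(s,225+(x-305)/2.2,130+y/2.2,z)
pr('hub t',T(151,476,.084));pr('hub s',S(681,188,.084))
pr('grip t',T(111,383,.134));pr('grip s top',S(612,128,.134));pr('grip s bot',S(609,187,.084))
rl,rr,nl,nr=T(50,61.5,.03),T(246.5,76.5,.03),T(91,142,.08),T(229,151,.08)
for n,p in zip(['rl','rr','nl','nr'],[rl,rr,nl,nr]):pr(n,p)
d=(rl-rr)[:2];d/=np.linalg.norm(d);ax=np.array([d[1],-d[0]]);pr('axis',ax)
pr('short',ax@((rl+rr)/2-(nl+nr)/2)[:2])
# rail edges/side stripes
pr('side rail stripe',S(418,135,.03));pr('side rail stripe corner',S(401,145,.03));pr('side nest corner',S(470,114,.08));pr('nest far',S(543,79,.08))
```

```text
hub t [ 0.5292 -0.1759  0.084 ]
hub s [ 0.5316 -0.1771  0.084 ]
grip t [ 0.575 -0.144  0.134]
grip s top [ 0.5767 -0.1428  0.134 ]
grip s bot [ 0.5721 -0.1391  0.084 ]
rl [ 0.7927 -0.1329  0.03  ]
rr [ 0.7851 -0.2575  0.03  ]
nl [ 0.725  -0.1473  0.08  ]
nr [ 0.7206 -0.2292  0.08  ]
axis [ 0.9981 -0.0615]
short 0.0664
side rail stripe [ 0.7914 -0.1415  0.03  ]
side rail stripe corner [ 0.7903 -0.1198  0.03  ]
side nest corner [ 0.7266 -0.1432  0.08  ]
nest far [ 0.7214 -0.2299  0.08  ]
```

```bash
cat >> h.py <<'E'
from scipy.spatial.transform import Rotation as Ro
def to(*P):
    s=env.sense(); R=Ro.from_rotvec(s['eef_rot']).as_matrix()
    for p in P: print(np.round(100*R.T@(np.array(p)-s['tool_pos']),2))
E
python3 - <<'E'
from h import *
print(np.round(Ro.from_rotvec(env.sense()['eef_rot']).as_matrix(),3))
to((.45,.30,.22),(.5755,-.1425,.22))
E
```

```text
[[-0.961  0.277 -0.   ]
 [ 0.277  0.961 -0.001]
 [-0.    -0.001 -1.   ]]
[-34.92 -31.18  -0.16]
[-59.24 -70.22  -0.12]
```

Request:
arm_command(increments="-3 -2.7 0 0 0 0 0; -6.5 -5.8 0 0 0 0 0; -10 -9 0 0 0 0 0; -13.5 -12 0 0 0 0 0; -17 -15.2 0 0 0 0 0; -20.5 -18.3 0 0 0 0 0; -24 -21.5 0 0 0 0 0; -27 -24 0 0 0 0 0")

```text
t: 1.0
tool_pos: [0.3949, 0.3885, 0.2187]
eef_rot: [0.441, 3.11, -0.001]
wrist_force: [1.2, 0.4, -0.1]
grip_width: 0.0927
```

Run:
```python
from h import *
to((.45,.20,.22),(.5755,-.1425,.22)); print(env.sense()['joint_positions'])
```

```text
[-10.54 -16.57  -0.11]
[-32.12 -45.98  -0.09]
[-8.79616224e-01  3.94702159e-01 -5.38630081e-04  1.99400395e+00
  1.09349549e-03  7.53190107e-01  4.07896984e-01]
```

Request:
arm_command(increments="-2 -3.2 0 0 0 0 0; -4.5 -7 0 0 0 0 0; -7.2 -11 0 0 0 0 0; -10 -15 0 0 0 0 0; -12.8 -19 0 0 0 0 0; -15.6 -23 0 0 0 0 0; -18.4 -27 0 0 0 0 0; -20.8 -30.3 0 0 0 0 0")

```text
t: 1.8
tool_pos: [0.5102, 0.0397, 0.2188]
eef_rot: [0.442, 3.11, -0.0]
wrist_force: [1.0, -0.3, 0.4]
grip_width: 0.0933
```

Request:
arm_command(increments="-2 -2.8 0 0 0 0 0; -4.5 -6.2 0 0 0 0 0; -7 -9.7 0 0 0 0 0; -9 -12.5 0 0 0 0 0; -10.5 -14.7 0 0 0 0 0; -11.3 -15.7 0 0 0 0 0; -11.3 -15.7 0 0 0 0 0; -11.3 -15.7 0 0 0 0 0")

```text
t: 2.6
tool_pos: [0.5745, -0.1384, 0.2184]
eef_rot: [-0.438, -3.11, -0.001]
wrist_force: [-0.5, 0.3, -0.6]
grip_width: 0.0927
```

Run:
```python
from h import *
to((.5755,-.1425,.15),(.5755,-.1425,.095)); print(env.sense()['joint_positions'])
d=cap('side','s1.png'); t=cap('top','t1.png')
a=cv2.imread('pics/s1.png')[100:300,240:460]
a=cv2.resize(a,None,fx=2.2,fy=2.2,interpolation=3)
b=cv2.resize(cv2.imread('pics/t1.png')[140:310,370:490],None,fx=2.5,fy=2.5,interpolation=3)
c=np.zeros((600,800,3),np.uint8); c[:a.shape[0],:a.shape[1]]=a; c[:b.shape[0],490:490+b.shape[1]]=b; cv2.imwrite('pics/c1.png',c)
```

```text
[-0.22 -0.38  6.84]
[-0.22 -0.38 12.34]
[ 0.08626438  0.43889172  0.07709845  1.91771952 -0.04724074  0.78739604
  1.48036244]
```

View pics/c1.png

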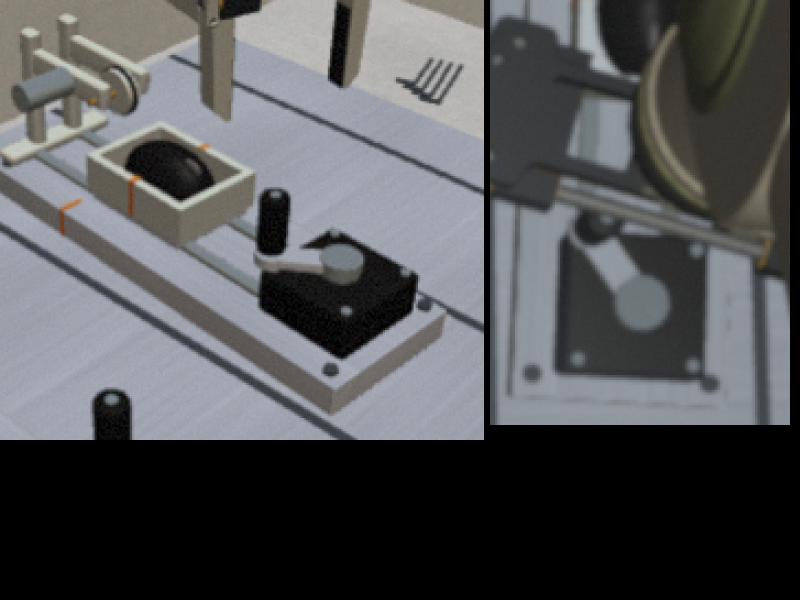

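The pictures show the open fingers above the mouse-slide grip (crop 1 at (273,192)). Its base is beside the hub, with clear room around it. Next I descend and close.

Request:
arm_command(increments="-0.2 -0.4 1.5 0 0 0 0; -0.2 -0.4 3.5 0 0 0 0; -0.2 -0.4 5.5 0 0 0 0; -0.2 -0.4 7.5 0 0 0 0; -0.2 -0.4 9.5 0 0 0 0; -0.2 -0.4 11 0 0 0 0; -0.2 -0.4 12 0 0 0 0; -0.2 -0.4 12.3 0 0 0 0")

```text
t: 3.5
tool_pos: [0.5752, -0.143, 0.0949]
eef_rot: [-0.437, -3.11, -0.001]
wrist_force: [0.8, -0.1, 0.1]
grip_width: 0.0926
```

Request:
arm_command(increments="0 0 0 0 0 0 100; 0 0 0 0 0 0 150; 0 0 0 0 0 0 180; 0 0 0 0 0 0 200; 0 0 0 0 0 0 230; 0 0 0 0 0 0 255; 0 0 0 0 0 0 255; 0 0 0 0 0 0 255")

```text
t: 4.3
tool_pos: [0.5756, -0.1442, 0.0957]
eef_rot: [0.44, 3.111, -0.0]
wrist_force: [-0.0, -0.5, -0.1]
grip_width: 0.0336
```

Run:
```python
from h import *
s=env.sense();print(s['tool_pos'],s['wrist_force'],s['torque'],s['grip_width'])
t=cap('top','t2.png');d=cap('side','s2.png')
a=cv2.imread('pics/s2.png')[100:300,240:460]
cv2.imwrite('pics/c2.png',cv2.resize(a,None,fx=2.5,fy=2.5,interpolation=3))
```

```text
[ 0.57561828 -0.14421069  0.09566637] [-0.00441067 -0.48228406 -0.10616063] [-0.04614031 -0.02415255 -0.05979502] 0.03355275093439385
```

View pics/c2.png

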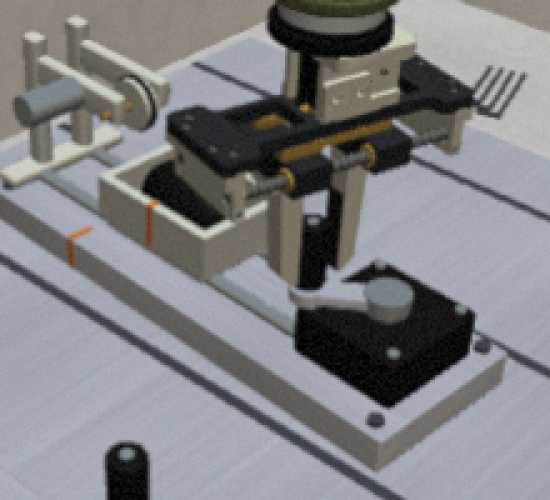

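The crop shows the grip at (315,250) between the two fingers. They are still closing, at 33.6 mm. I'll keep closing.

Request:
arm_command(increments="0 0 0 0 0 0 255; 0 0 0 0 0 0 255; 0 0 0 0 0 0 255; 0 0 0 0 0 0 255; 0 0 0 0 0 0 255; 0 0 0 0 0 0 255")

```text
t: 5.0
tool_pos: [0.5755, -0.1444, 0.0956]
eef_rot: [-0.44, -3.111, 0.0]
wrist_force: [-0.5, -2.4, 1.0]
grip_width: 0.0238
```

```bash
cat >> h.py <<'E'
def arc(hub,steps,r=None,z=None):
    s=env.sense(); R=Ro.from_rotvec(s['eef_rot']).as_matrix(); p=s['tool_pos']; h=np.array(hub)
    v=p[:2]-h; a=np.arctan2(v[1],v[0]); print('r',np.hypot(*v),'ang',np.degrees(a),'F',np.round(s['wrist_force'],1),'w',s['grip_width'],'pos',np.round(p,4))
    r=r or np.hypot(*v)
    for d in steps:
        b=a-np.radians(d); q=np.array([*(h+r*np.array([np.cos(b),np.sin(b)])),z or p[2]])
        print('%g: %.2f %.2f %.2f'%(d,*(100*R.T@(q-p))))
E
python3 - <<'E'
from h import *
arc((.5303,-.1765),(4,10,17,24,31,38,44,48))
E
```

```text
r 0.0554166935068883 ang 35.38271241726943 F [-0.5 -2.4  1. ] w 0.02377214511416876 pos [ 0.5755 -0.1444  0.0956]
4: -0.29 -0.25 0.00
10: -0.70 -0.67 0.00
17: -1.12 -1.20 0.00
24: -1.47 -1.78 0.00
31: -1.74 -2.40 0.00
38: -1.94 -3.04 0.00
44: -2.04 -3.61 0.00
48: -2.08 -4.00 0.00
```

Request:
arm_command(increments="-0.3 -0.25 0 0 0 0 255; -0.7 -0.67 0 0 0 0 255; -1.12 -1.2 0 0 0 0 255; -1.47 -1.78 0 0 0 0 255; -1.74 -2.4 0 0 0 0 255; -1.94 -3.04 0 0 0 0 255; -2.04 -3.6 0 0 0 0 255; -2.08 -4 0 0 0 0 255")

```text
t: 5.8
tool_pos: [0.5842, -0.1884, 0.0955]
eef_rot: [-0.44, -3.11, -0.001]
wrist_force: [-3.5, 4.1, 4.8]
grip_width: 0.0239
```

Run:
```python
from h import *
arc((.5303,-.1765),(7,18,29,40,51,62,73,80),.055,.0955)
```

```text
r 0.05520816179119008 ang -12.43266710073462 F [-3.5  4.1  4.8] w 0.023861437442120038 pos [ 0.5842 -0.1884  0.0955]
7: 0.02 -0.67 0.00
18: 0.18 -1.71 0.00
29: 0.54 -2.71 0.00
40: 1.08 -3.61 0.00
51: 1.78 -4.40 0.00
62: 2.62 -5.03 0.00
73: 3.57 -5.50 0.00
80: 4.21 -5.70 0.00
```

Request:
arm_command(increments="0.02 -0.67 0 0 0 0 255; 0.18 -1.71 0 0 0 0 255; 0.54 -2.71 0 0 0 0 255; 1.08 -3.61 0 0 0 0 255; 1.78 -4.4 0 0 0 0 255; 2.62 -5.03 0 0 0 0 255; 3.57 -5.5 0 0 0 0 255; 4.21 -5.7 0 0 0 0 255")

```text
t: 6.6
tool_pos: [0.5297, -0.2312, 0.0957]
eef_rot: [0.438, 3.108, 0.001]
wrist_force: [3.3, 3.6, -3.5]
grip_width: 0.0236
```

Run:
```python
from h import *
arc((.5303,-.1765),(7,18,29,40,51,62,73,80),.055,.0955)
```

```text
r 0.0547094599994463 ang -90.58537273392282 F [ 3.3  3.6 -3.5] w 0.023585585518707663 pos [ 0.5297 -0.2312  0.0957]
7: 0.65 -0.17 0.02
18: 1.70 -0.22 0.01
29: 2.75 -0.07 0.01
40: 3.74 0.27 0.01
51: 4.66 0.80 0.01
62: 5.45 1.49 0.01
73: 6.10 2.32 0.00
80: 6.42 2.91 0.00
```

Request:
arm_command(increments="0.65 -0.15 0 0 0 0 255; 1.7 -0.2 0 0 0 0 255; 2.75 -0.07 0 0 0 0 255; 3.74 0.27 0 0 0 0 255; 4.66 0.8 0 0 0 0 255; 5.45 1.49 0 0 0 0 255; 6.1 2.32 0 0 0 0 255; 6.42 2.91 0 0 0 0 255")

```text
t: 7.4
tool_pos: [0.4762, -0.186, 0.0957]
eef_rot: [0.439, 3.107, -0.001]
wrist_force: [5.1, -3.4, -7.9]
grip_width: 0.0238
```

Run:
```python
from h import *
arc((.5303,-.1765),(7,18,29,40,51,62,73,80),.055,.0955)
```

```text
r 0.05491023843899125 ang -170.0744317997887 F [ 5.1 -3.4 -7.9] w 0.023805108860352805 pos [ 0.4762 -0.186   0.0957]
7: 0.27 0.62 0.02
18: 0.51 1.64 0.02
29: 0.56 2.69 0.02
40: 0.40 3.74 0.02
51: 0.05 4.73 0.02
62: -0.48 5.64 0.02
73: -1.18 6.43 0.03
80: -1.70 6.86 0.03
```

Request:
arm_command(increments="0.27 0.62 0 0 0 0 255; 0.51 1.64 0 0 0 0 255; 0.56 2.69 0 0 0 0 255; 0.4 3.74 0 0 0 0 255; 0.05 4.73 0 0 0 0 255; -0.48 5.64 0 0 0 0 255; -1.18 6.43 0 0 0 0 255; -1.7 6.86 0 0 0 0 255")

```text
t: 8.2
tool_pos: [0.5102, -0.1248, 0.0956]
eef_rot: [-0.44, -3.11, 0.001]
wrist_force: [-2.0, -5.4, -0.4]
grip_width: 0.0234
```

Run:
```python
from h import *
arc((.5303,-.1765),(6,15,24,33,42,51,59,65),.055,.0955)
```

```text
r 0.055434468639153904 ang 111.21168756714437 F [-2.  -5.4 -0.4] w 0.023359681317521364 pos [ 0.5102 -0.1248  0.0956]
6: -0.50 0.29 0.01
15: -1.27 0.68 0.01
24: -2.09 0.94 0.01
33: -2.95 1.08 0.01
42: -3.81 1.07 0.01
51: -4.66 0.94 0.01
59: -5.39 0.70 0.01
65: -5.92 0.46 0.01
```

Request:
arm_command(increments="-0.5 0.27 0 0 0 0 255; -1.27 0.66 0 0 0 0 255; -2.09 0.92 0 0 0 0 255; -2.95 1.05 0 0 0 0 255; -3.81 1.05 0 0 0 0 255; -4.66 0.92 0 0 0 0 255; -5.39 0.68 0 0 0 0 255; -5.92 0.45 0 0 0 0 255")

```text
t: 9.0
tool_pos: [0.5689, -0.1367, 0.0956]
eef_rot: [0.439, 3.11, 0.001]
wrist_force: [-3.2, 1.2, 2.0]
grip_width: 0.0236
```

Run:
```python
from h import *
arc((.5303,-.1765),(5,11,17,23,29,34,37,39),.055,.0955)
t=cap('top','t3.png');d=cap('side','s3.png')
a=cv2.resize(cv2.imread('pics/s3.png')[130:230,225:365],None,fx=3.4,fy=3.4,interpolation=3)
b=cv2.resize(cv2.imread('pics/t3.png')[80:200,380:475],None,fx=3.2,fy=3.2,interpolation=3)
c=np.zeros((600,800,3),np.uint8); c[:a.shape[0],:a.shape[1]]=a; c[:b.shape[0],490:490+b.shape[1]]=b; cv2.imwrite('pics/c3.png',c)
```

```text
r 0.05541522588625859 ang 45.8798531244716 F [-3.2  1.2  2. ] w 0.023552197049721484 pos [ 0.5689 -0.1367  0.0956]
5: -0.39 -0.28 0.01
11: -0.86 -0.62 0.01
17: -1.29 -1.00 0.01
23: -1.67 -1.43 0.01
29: -2.01 -1.90 0.01
34: -2.25 -2.31 0.01
37: -2.38 -2.57 0.01
39: -2.46 -2.75 0.01
```

View pics/c3.png

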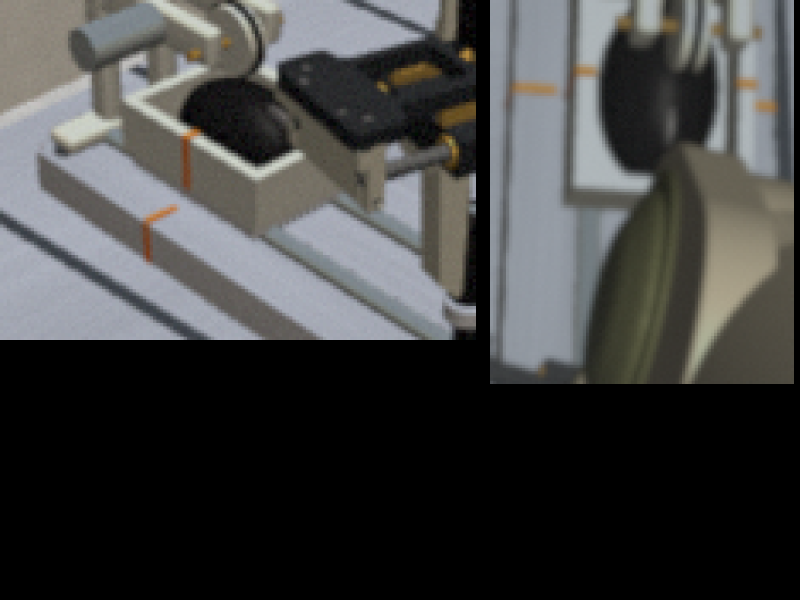

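The top crop shows the rail stripes at (534,88.5) and (767,106), and the nest stripes at (587,71) and (747,84). The side crop has the nest stripe at (193,133) on the rim and the rail stripe from (148,219) to (176,208). I'll convert these to positions.

Run:
```python
from h import *
t=env.capture('top');s=env.capture('side')
T=lambda x,y,z:at(t,380+(x-490)/3.2,80+y/3.2,z)
S=lambda x,y,z:at(s,225+x/3.4,130+y/3.4,z)
rl,rr,nl,nr=T(534,88.5,.03),T(767,106,.03),T(587,71,.08),T(747,84,.08)
d=(rl-rr)[:2];d/=np.linalg.norm(d);ax=np.array([d[1],-d[0]])
for p in(rl,rr,nl,nr):print(np.round(p,4))
print(ax,'short',ax@((rl+rr)/2-(nl+nr)/2)[:2], ax@(rl-nl)[:2],ax@(rr-nr)[:2])
a,b,c=S(148,219,.03),S(176,208,.03),S(193,133,.08)
print(a,b,c,'side short',ax@(a-c)[:2],ax@(b-c)[:2])
```

```text
[ 0.793  -0.1333  0.03  ]
[ 0.7854 -0.258   0.03  ]
[ 0.7837 -0.1517  0.08  ]
[ 0.7784 -0.2326  0.08  ]
[ 0.99818549 -0.06021403] short 0.008367686199668989 0.008158960161783885 0.008576412237554204
[ 0.79441186 -0.12321605  0.03      ] [ 0.79130373 -0.1424941   0.03      ] [ 0.783989  -0.1511294  0.08     ] side short 0.008723175486648138 0.006781489003621607
```

Run:
```python
from h import *
arc((.5303,-.1765),(5,12,20,28,36,43,47,49),.055,.0955)
```

```text
r 0.05533089259827301 ang 45.08792426285927 F [ 2.1 -1.5 -3.7] w 0.023647329657370677 pos [ 0.5694 -0.1373  0.0957]
5: -0.39 -0.28 0.02
12: -0.93 -0.69 0.03
20: -1.47 -1.23 0.03
28: -1.94 -1.84 0.03
36: -2.31 -2.51 0.03
43: -2.56 -3.13 0.03
47: -2.67 -3.50 0.03
49: -2.71 -3.69 0.03
```

Request:
arm_command(increments="-0.39 -0.28 0 0 0 0 255; -0.93 -0.69 0 0 0 0 255; -1.47 -1.23 0 0 0 0 255; -1.94 -1.84 0 0 0 0 255; -2.31 -2.51 0 0 0 0 255; -2.56 -3.13 0 0 0 0 255; -2.67 -3.5 0 0 0 0 255; -2.7 -3.62 0 0 0 0 255")

```text
t: 10.0
tool_pos: [0.5851, -0.1801, 0.0958]
eef_rot: [0.441, 3.108, -0.001]
wrist_force: [5.1, 3.1, -4.2]
grip_width: 0.0232
```

Request:
arm_command(increments="0 0 0 0 0 0 255; 0 0 0 0 0 0 255; 0 0 0 0 0 0 255")

```text
t: 10.3
tool_pos: [0.5851, -0.1802, 0.0958]
eef_rot: [0.44, 3.108, -0.002]
wrist_force: [5.1, -0.1, -4.4]
grip_width: 0.0238
```

Run:
```python
from h import *
arc((.5303,-.1765),(2,4,-2,-4),.055,.0955)
t=cap('top','t4.png');d=cap('side','s4.png')
a=cv2.resize(cv2.imread('pics/s4.png')[130:230,225:365],None,fx=3.4,fy=3.4,interpolation=3)
b=cv2.resize(cv2.imread('pics/t4.png')[80:200,380:475],None,fx=3.2,fy=3.2,interpolation=3)
c=np.zeros((600,800,3),np.uint8); c[:a.shape[0],:a.shape[1]]=a; c[:b.shape[0],490:490+b.shape[1]]=b; cv2.imwrite('pics/c4.png',c)
```

```text
r 0.05496458929704571 ang -3.838300349936285 F [ 5.1 -0.1 -4.4] w 0.02384232191694875 pos [ 0.5851 -0.1802  0.0958]
2: -0.04 -0.19 0.03
4: -0.07 -0.38 0.03
-2: 0.04 0.19 0.03
-4: 0.09 0.37 0.03
```

View pics/c4.png

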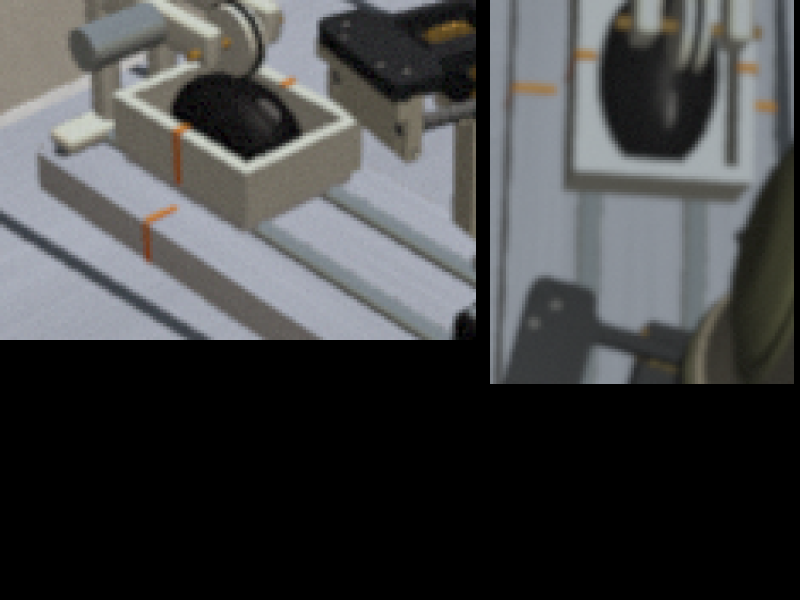

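Top crop now: nest stripes at (586,55) and (747,68), rail stripes unchanged at (534,88.5) and (767,106). Side crop: nest rim stripes at (181,128) and (289,81). I'll refine these with orange centroids.

Run:
```python
from h import *
t=env.capture('top');s=env.capture('side')
def cen(d,x0,x1,y0,y1):
    im=d['img'].astype(float)[y0:y1,x0:x1]; w=np.clip(im[:,:,0]-im[:,:,2]-25,0,None); Y,X=np.mgrid[y0:y1,x0:x1]
    return (w*X).sum()/w.sum(),(w*Y).sum()/w.sum(),round(w.sum())
C=[cen(t,386,402,103,112),cen(t,462,472,109,117),cen(t,406,414,93,101),cen(t,457,464,97,105)]
print(np.round(C,2))
P=[at(t,c[0],c[1],z) for c,z in zip(C,(.03,.03,.08,.08))]
ax=np.array([.9982,-.0602])
for p in P: print(np.round(p,4))
print('short',ax@(P[0]-P[2])[:2],ax@(P[1]-P[3])[:2])
S=lambda x,y,z:at(s,225+x/3.4,130+y/3.4,z)
a,b,c,f=S(148,219,.03),S(176,208,.03),S(181,128,.08),S(289,81,.08)
print('side',a,b,c,f,'short',ax@((a+b)/2-(c+f)/2)[:2],ax@((a+b)/2-c)[:2])
```

```text
[[ 393.06  107.12 1386.  ]
 [ 465.91  112.79  645.  ]
 [ 409.05   96.68  717.  ]
 [ 459.87  100.8   578.  ]]
[ 0.7939 -0.1322  0.03  ]
[ 0.786  -0.2569  0.03  ]
[ 0.7929 -0.1499  0.08  ]
[ 0.7876 -0.2323  0.08  ]
short -9.864148323437177e-05 -7.561299380868616e-05
side [ 0.79441186 -0.12321605  0.03      ] [ 0.79130373 -0.1424941   0.03      ] [ 0.79287931 -0.15016748  0.08      ] [ 0.78693056 -0.23274573  0.08      ] short -0.0005802696221133784 -0.0010636859754402034
```

Request:
arm_command(increments="0 0 0 0 0 0 170; 0 0 0 0 0 0 120; 0 0 0 0 0 0 60; 0 0 0 0 0 0 0; 0 0 0 0 0 0 0; 0 0 0 0 0 0 0; 0 0 0 0 0 0 0; 0 0 0 0 0 0 0")

```text
t: 11.3
tool_pos: [0.584, -0.1788, 0.0957]
eef_rot: [-0.44, -3.111, 0.0]
wrist_force: [0.2, 0.8, -1.0]
grip_width: 0.0824
```

Request:
arm_command(increments="0 0 -0.5 0 0 0 0; 0 0 -2 0 0 0 0; 0 0 -4 0 0 0 0; 0 0 -6 0 0 0 0; 0 0 -8.5 0 0 0 0; 0 0 -11 0 0 0 0; 0 0 -13 0 0 0 0; 0 0 -14 0 0 0 0")

```text
t: 12.1
tool_pos: [0.5846, -0.179, 0.2379]
eef_rot: [0.439, 3.108, -0.0]
wrist_force: [0.4, -0.1, -0.1]
grip_width: 0.0933
```

Request:
arm_command(increments="1 1 0 0 0 0 0; 3 3 0 0 0 0 0; 5 5.5 0 0 0 0 0; 7 8.5 0 0 0 0 0; 8 11.5 0 0 0 0 0; 8.5 14 0 0 0 0 0; 8.5 15 0 0 0 0 0; 8.5 15 0 0 0 0 0")

```text
t: 12.9
tool_pos: [0.5436, -0.0096, 0.2349]
eef_rot: [-0.435, -3.11, -0.0]
wrist_force: [-0.5, -0.9, -0.4]
grip_width: 0.0929
```

Run:
```python
from h import *
s_=env.sense();print(s_['t'],s_['tool_pos'],s_['wrist_force'],s_['grip_width'])
t=cap('top','t5.png')
def cen(d,x0,x1,y0,y1):
    im=d['img'].astype(float)[y0:y1,x0:x1]; w=np.clip(im[:,:,0]-im[:,:,2]-25,0,None); Y,X=np.mgrid[y0:y1,x0:x1]
    return (w*X).sum()/w.sum(),(w*Y).sum()/w.sum(),round(w.sum())
C=[cen(t,386,402,103,112),cen(t,462,472,109,117),cen(t,406,414,93,101),cen(t,457,464,97,105)]
print(np.round(C,2))
P=[at(t,c[0],c[1],z) for c,z in zip(C,(.03,.03,.08,.08))]
ax=np.array([.9982,-.0602]); print('short',ax@(P[0]-P[2])[:2],ax@(P[1]-P[3])[:2])
```

```text
12.9 [ 0.54357886 -0.00957517  0.23488249] [-0.49898554 -0.92272437 -0.37471359] 0.0928665871861422
[[   nan    nan   0.  ]
 [465.91 112.78 648.  ]
 [407.64  96.    11.  ]
 [459.88 100.8  591.  ]]
short nan -7.704430274709718e-05<stdin>:6: RuntimeWarning: invalid value encountered in scalar divide
```

View pics/t5.png

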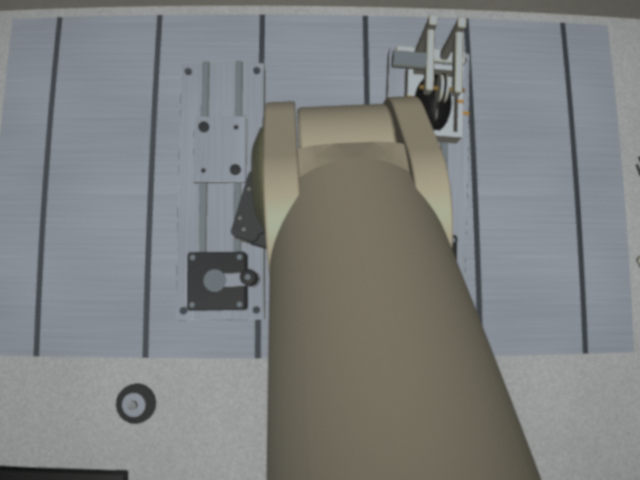

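The arm is clear. The visible right-hand stripes haven't moved (nest (459.9,100.8), rail (465.9,112.8)), and the other crank's grip is still at (249,278).

```bash
python3 -c "
from h import *
print(env.sense()['qd'].round(3)); print(env.job_done())"
```

```text
[ 0.026 -0.004  0.021 -0.002  0.003  0.005  0.006]
the job is handed in; nothing more can be done
None
```

I wound the mouse slide's crank clockwise about 399° (1.1 turns), which moved the nest about 66 mm to the stripes under the roller. I then opened the gripper, lifted it clear and handed the job in at about 13 s.

- **Alignment:** before I let go, the top camera put the nest stripes 0.1 mm past the rail stripes. The side camera read 0.6–1.1 mm past, which is within the 2 mm calibration.
- **After letting go:** the right-hand stripe pair read the same as before (0.08 mm past). The arm hid the left pair from the top camera, so I could not re-check it.
- **Forces:** wrist force readings, taken at the end of each move, stayed around 10 N or less.
- **Other crank:** its grip looks the same in the first and last top pictures; I never touched it.

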